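# Prop the damp chest open and set a bell on the banding wheel

## Robot

A 6-joint arm with a two-finger parallel gripper is mounted at the origin on the work surface. World frame = base frame: x ahead of the robot, y to its left, z up, the work surface at z = 0. Lengths are in m, angles in degrees, forces in N, time in s.
With the tool pointing down it reaches from about 0.375 to 0.9 m from the base axis. Payload 3.1 kg.
Tool frame: the origin (TCP) lies at the centre of the arm's flange, where the gripper is bolted on; the fingertips stand 182 mm ahead of it and the grasp point (between the pads) lies 164 mm ahead of it (tip_reach is the distance from the TCP to the fingertips, in m); z points along the fingers, y is the line along which they close (so a half turn about z gives the same grasp; the last joint's range is limited). The gripper opens to 87 mm and grips with 3 to 60 N. Pads are 19 mm wide; open, the fingers measure 117 mm over their backs; the gripper's body (75 mm by 190 mm) begins 51 mm behind the grasp point.
Start: joints at [-83.451, 30.224, 82.088, -0, 67.689, -10.227], TCP at [0.18, -0.598, 0.405] pointing down, gripper open.
Joint ranges: [-176.69, 176.69], [-43.24, 126.21], [12.49, 139.97], [-82, 262], [0, 151.66], [-163.58, 163.58]. Speed limits (degrees/s): [159.86, 159.86, 180, 180, 180, 180].

## Interface

Orientations are given as a 3x3 rotation matrix whose columns are the frame's x, y, z axes.
In Python, from station import * gives the robot as it stands. Calls block until the motion is done:
- move_ptp(position, orientation): joint-space move of the TCP to a pose.
- movel(position, frame=None, speed=0.15): straight line of the TCP; frame=None keeps the orientation; speed is the mean speed in m/s.
- move_joints(angles): joint-space move.
- gripper_to(opening, effort=None): opening from 0.0 (shut) to 1.0 (fully open); effort is the grip in N (None keeps the last); returns when the fingers have stopped.
- sleep(seconds).
- ik(position, orientation): joint angles nearest the present ones, or None.
- read_state(): the state.
- grab_frame(name): name is "side" or "top"; returns (picture, depth): 480x640x3 uint8, red, green, blue; 480x640 float32, m along the optical axis (not along the pixel's ray), 0 where there is no reading.
- camera_info(name): a dict with "fx", "fy", "cx", "cy" (pixels), "k1" (the pictures are not rectified: a ray, as slopes to the right and down, at radius r is drawn at 1 + k1 r^2 times it, then the intrinsics apply), "R" (3x3) and "t" (3): a world point X has camera coordinates R X + t. Camera axes: x right, y down, z forward; pixel columns grow to the right and rows downward; lengths in m; the calibration is good to about 2 mm. A picture is of the moment at which its call begins. camera_info takes no time and is no camera call.
A pose or a line that the arm cannot do raises MotionError and nothing moves.
- hand_in(): hands the job in; it is judged then, once.
The state is a dict: "time_s": time; "joint_positions": joint angles; "qd": joint speeds; "effort": joint torques, N m; "ee_pos": TCP position; "orientation": TCP orientation; "contact_force": force on the tool from outside, world axes, zero at the start; "moment": the same for the moment, N m; "grip_width": opening from 0.0 (shut) to 1.0 (fully open); "gripper_force": force on a finger pad.
Only numpy, scipy, OpenCV 4.12 (cv2) and the standard library are available. Lean on these libraries where they do the work, as an engineer would, in place of code of your own. Each camera call takes 0.05 s, during which the arm holds its last target. There are 200 camera calls.

## Task

Lift the blue lid of the potter's damp chest, let its spring stay swing up behind the red cleat, and lower the lid gently until it rests propped on the stay, with your hand off it. Then reach in, take out the pink bell-shaped bottle without knocking the white one in the chest, and set it gently down, upright and centred, on the round head of the banding wheel. Leave the lid propped and the other pots where they stand.

Things in the scene. Friction and masses are not known exactly. Their poses are not given: they have to be found in the camera images.
- chest: Fixed grey open-topped chest, 210 mm (its x) by 260 mm (its y) by 112 mm high, walls and floor 6 mm thick. Origin: centre of its underside; its -x side is the front, where the lid's grip tab is, its +x side carries the hinge. A blue lid closes it at the start.
- lid (a joint): Angle of the blue lid (rad): 0 closed, 1.42 its upper stop. It is a panel 210 x 260 x 8 mm weighing 0.5 kg, hinged along the chest's far (+x) top edge; its front edge rises as it opens. It falls shut whenever nothing carries it. It must be raised past about 1.22 (1.3 is safe) for the stay to snap in behind the cleat; lowered again it comes to rest on the stay at about 1.13.
- lid_grip (a point): Point to pinch on the lid's black grip tab, which stands out level 54 mm from the middle of the lid's front edge, 28 mm wide (along the chest's y: pinch it across this) and 12 mm thick, free below and beside. In the tab's mid-width and mid-thickness, 35 mm out from the edge, 245 mm from the hinge axis and 4.5 mm above it when closed. The tab can turn between the pads, so the hand may keep pointing down.
- lid_hinge (a point): Point on the hinge axis, in the middle of the chest's far top edge, 112 mm above the bench; axes as the chest's. The hinge axis runs along the chest's y.
- stay (a joint): Angle of the yellow stay (rad): 0 lying under the closed lid, 1.82 swung fully up, which is where it carries the lid. A rod about 112 mm long, 8 mm thick, along the chest's +y wall on the inside, pivoted 85 mm in front of the hinge and 22 mm below the rim. A light spring swings it up by itself as the lid rises; a red cleat under the lid, 92 mm from the hinge, keeps it from slipping when the lid is lowered on it.
- stay_tip (a point): Centre of the round tip of the yellow stay, 10 mm in diameter.
- pink_bell: Pink bell-shaped bottle, 100 mm tall, 0.2 kg: foot 60 mm in diameter narrowing to 44 mm at 45 mm up, then a shoulder up to a straight neck 25 mm in diameter from 60 to 100 mm above the foot: pinch it by the neck. Origin: centre of its foot; z up its axis. It stands in the chest, side by side with the white one (which is which varies), towards the front.
- white_bell: White bottle of the same shape and size, also standing in the chest, 110 mm or so from the pink one. Not to be moved.
- wheel: Banding wheel: dark iron foot 124 mm in diameter with a post, fixed to the bench. Origin: centre of its underside. It carries a clay-coloured round head 170 mm in diameter, 12 mm thick, which turns about the vertical with a little friction.
- wheel_top (a point): Centre of the upper face of the banding wheel's head, 110 mm above the bench.
- cup: White cup without handle, 72 mm in diameter at the rim, 80 mm tall, standing on the bench beyond the work. Bystander. Origin: centre of its underside.
- spare_bell: Cream bell-shaped bottle, 125 mm tall, foot 75 mm in diameter, standing on the bench at the robot's left. Bystander. Origin: centre of its foot.
- jug: Terracotta jug without handle, 115 mm tall, 84 mm in diameter, standing on the bench at the robot's right. Bystander. Origin: centre of its foot.
Mind the look-alikes: they are no part of the job. There is more than one size of the wheel; the one meant has the size given above.

How it is judged (in metres and radians):
On the way, in this order (a step that is already met when the one before it is completed fails the run):
1. the lid rests propped on the upright stay, at rest, with the robot off the chest (value of joint lid between 1.08 and 1.19 rad and value of joint stay above 1.72 rad and velocity of joint lid between -0.1 and 0.1 rad/s and contact force between each of the fingers, the arm and chest below 0.2 N), for 0.2 s.
2. the pink bell is lifted clear of the chest while the lid stays propped (z of pink_bell in the frame of chest above 0.1 m and value of joint lid between 1.08 and 1.19 rad and value of joint stay above 1.72 rad), for 0.1 s.
At the end, for the whole second after the job is handed in: The pink bell stands upright (within 0.08 rad) and still on the wheel's head, its foot within 20 mm of the head's centre; the lid rests propped on the raised stay (lid 1.08 to 1.19 rad, stay above 1.72 rad); the white bell stands upright in the chest within 25 mm of where it was (horizontal distance between pink_bell and wheel_top below 0.02 m and height (world z) of pink_bell between 0.105 and 0.116 m and angle between pink_bell's own z axis and vertical below 0.08 rad and linear speed of pink_bell below 0.02 m/s and value of joint lid between 1.08 and 1.19 rad and value of joint stay above 1.72 rad and distance of white_bell from where it was at the start of the episode below 0.025 m and angle between white_bell's own z axis and vertical below 0.1 rad); the robot touches nothing.
It fails at once if the lid is let fall (faster than 1.7 rad/s downward) (velocity of joint lid below -1.7 rad/s).
It fails at once if the pink bell hits or is pressed on the wheel with more than 60 N (contact force between pink_bell and wheel above 60 N).
It fails at once if the white bell is moved 25 mm or more, or tipped over (distance of white_bell from where it was at the start of the episode above 0.025 m or angle between white_bell's own z axis and vertical above 0.4 rad).
It fails at once if a bystander (cup, cream bell, jug) is moved 30 mm or more (distance of any of cup, spare_bell, jug from where it was at the start of the episode above 0.03 m).
It also fails if it takes over 66 s, if anything falls off the work surface, if the arm or the gripper's body presses on something with over 40 N, if the wrist force passes 120 N, or if a joint passes its speed limit or range.

## Working session

There is one attempt and no reset: what is moved stays moved. The work goes in short steps, each a Python script; the robot and the scene stay as the last script left them, time stands still between calls to the robot, and variables do not carry over. Pictures are saved under pics/ and viewed, at most 10 in all, crops included, and the job is handed in when it is done.

```bash
mkdir -p pics; ls; python3 - <<'E'
from station import *
import cv2,numpy as np
for n in("side","top"):
    p,d=grab_frame(n); cv2.imwrite(f"pics/{n}0.png",p[:,:,::-1]); np.save(f"pics/{n}0.npy",d)
    print(n,camera_info(n))
E
```

```text
pics
side {'fx': 438.27796930390184, 'fy': 438.27796930390184, 'cx': 325.93066887652435, 'cy': 234.9149142338892, 'k1': -0.031187360224201707, 'R': array([[-0.73587929, -0.67710039,  0.00409049],
       [-0.49769757,  0.53678675, -0.68129078],
       [ 0.45910653, -0.5033836 , -0.73200147]]), 't': array([0.44433615, 0.38252991, 1.01715055])}
top {'fx': 532.8429199916852, 'fy': 532.8429199916852, 'cx': 315.9554144571709, 'cy': 229.83808517233948, 'k1': -0.10304516370408681, 'R': array([[ 0.07153305, -0.99742311, -0.0054915 ],
       [-0.97565534, -0.06882546, -0.20822993],
       [ 0.20731539,  0.02025314, -0.97806449]]), 't': array([-0.02670777,  0.60878974,  1.4296661 ])}
```

View pics/side0.png

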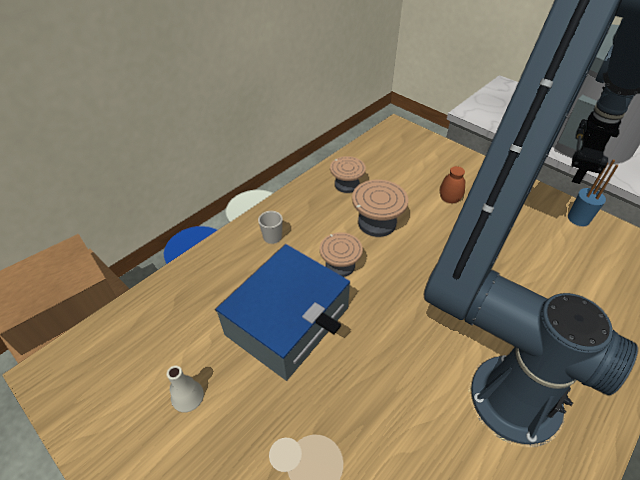

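View pics/top0.png

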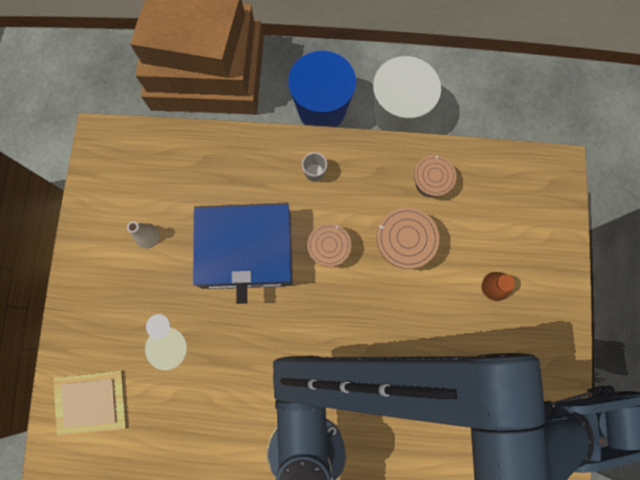

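The top view shows the lid with corners near (194,205), (290,203), (292,288) and (194,287). The tab is at (241,292), and the three wheels are at (329,245), (408,238) and (435,176). The largest looks like the one meant. Next I'll measure these from depth.

```bash
cat > h.py <<'E'
import cv2,numpy as np
from station import *
def cloud(n,d):
    c=camera_info(n); K=np.array([[c["fx"],0,c["cx"]],[0,c["fy"],c["cy"]],[0,0,1]])
    v,u=np.mgrid[0:480,0:640].astype(float)
    # r is radius of the undistorted ray -> standard OpenCV k1
    s=cv2.undistortPointsIter(np.stack([u.ravel(),v.ravel()],1)[:,None],K,np.array([c["k1"],0,0,0.]),None,None,(3,50,1e-10)).reshape(480,640,2)
    X=np.dstack([s[...,0]*d,s[...,1]*d,d])-c["t"]
    return X@c["R"]
E
python3 - <<'E'
from h import *
for n in("side","top"):
    im=cv2.imread(f"pics/{n}0.png").astype(int); d=np.load(f"pics/{n}0.npy"); P=cloud(n,d)
    b,g,r=im[...,0],im[...,1],im[...,2]
    tab=(d>0)
    m=(b>1.6*r)&(b>80)&tab&(P[...,2]>.09)&(P[...,2]<.15)
    Q=P[m]; rc=cv2.minAreaRect(Q[:,:2].astype(np.float32)); print(n,"lid",rc,cv2.boxPoints(rc).round(4).tolist(),np.median(Q[:,2]),m.sum())
    lc=np.array(rc[0])
    k=(im.max(2)<50)&tab&(abs(P[...,2]-.116)<.025)&(np.hypot(P[...,0]-lc[0],P[...,1]-lc[1])<.2)
    if k.sum():
        nn,l,st,c=cv2.connectedComponentsWithStats(k.astype(np.uint8))
        for i in range(1,nn):
            if st[i,4]>20:
                q=P[l==i]; print(" tab",st[i].tolist(),q.mean(0).round(4),cv2.minAreaRect(q[:,:2].astype(np.float32)))
    for (u,v) in ([(380,197),(341,250),(348,167)] if n=="side" else [(408,238),(329,245),(435,176)]):
        z=P[v,u,2]; k=(abs(P[...,2]-z)<.006)&(np.hypot(P[...,0]-P[v,u,0],P[...,1]-P[v,u,1])<.11)&tab
        _,l=cv2.connectedComponents(k.astype(np.uint8)); q=P[l==l[v,u]]
        print(" wheel",(u,v),z.round(4),cv2.minEnclosingCircle(q[:,:2].astype(np.float32)))
    for nm,(u,v) in (dict(cup=(271,225),cream=(178,385),jug=(455,185)) if n=="side" else dict(cup=(315,165),cream=(145,235),jug=(497,286))).items(): print(" ",nm,P[v,u].round(3))
E
```

```text
side lid ((0.40295642614364624, -0.2019464373588562), (1.2036930322647095, 0.29628026485443115), 71.3903579711914) [[0.07050000131130219, -0.7250999808311462], [0.3513000011444092, -0.819599986076355], [0.7354000210762024, 0.32120001316070557], [0.4546000063419342, 0.4156999886035919]] 0.12047957095872183 7740
 wheel (380, 197) 0.1099 ((0.5983917713165283, -0.23194369673728943), 0.08793236315250397)
 wheel (341, 250) 0.0799 ((0.5676357746124268, -0.020900385454297066), 0.06281764805316925)
 wheel (348, 167) 0.083 ((0.7880963087081909, -0.3073696494102478), 0.06299982964992523)
  cup [0.821 0.018 0.021]
  cream [0.555 0.525 0.094]
  jug [ 0.472 -0.472  0.082]
top lid ((0.545588493347168, 0.2144239991903305), (0.21119050681591034, 0.25815558433532715), 6.216622829437256) [[0.42660000920295715, 0.3312999904155731], [0.4546000063419342, 0.0746999979019165], [0.6644999980926514, 0.09749999642372131], [0.6366000175476074, 0.35420000553131104]] 0.12030860764267484 7075
 tab [237, 284, 10, 19, 125] [0.4145 0.1991 0.1224] ((0.4133341312408447, 0.20005673170089722), (0.04776046797633171, 0.024324247613549232), 3.8472819328308105)
 wheel (408, 238) 0.1154 ((0.5971373915672302, -0.23332954943180084), 0.08561557531356812)
 wheel (329, 245) 0.0778 ((0.5680583715438843, -0.021022334694862366), 0.06046329811215401)
 wheel (435, 176) 0.076 ((0.7892435789108276, -0.3103846311569214), 0.06207951158285141)
  cup [0.819 0.035 0.007]
  cream [ 0.299 -0.014  1.525]
  jug [ 0.481 -0.485  0.097]
```

```bash
cat >> h.py <<'E'
YAW=np.radians(6.22); EX=np.array([np.cos(YAW),np.sin(YAW),0]); EY=np.array([-EX[1],EX[0],0]); Z=np.array([0,0,1.])
C=np.array([.5453,.2146,0]); H=C+.105*EX+.112*Z
def ori(zt,yt): zt=zt/np.linalg.norm(zt); return np.column_stack([np.cross(yt,zt),yt,zt])
def grip(th): c,s=np.cos(th),np.sin(th); return H+EX*(-.245*c+.0045*s)+Z*(.245*s+.0045*c)
def best(pos,zt,yt):
    q0=np.array(read_state()["joint_positions"]); o=[]
    for s in(1,-1):
        R=ori(zt,s*yt); q=ik(pos,R)
        if q is not None: o.append((np.abs(np.array(q)-q0).max(),s,R))
    o.sort(key=lambda t:t[0]); print([(round(a),s) for a,s,_ in o]); return o[0][2]
def st(): s=read_state(); print(round(s["time_s"],2),np.round(s["ee_pos"],4),"F",np.round(s["contact_force"],1),"w",round(s["grip_width"],3),"gf",s["gripper_force"])
E
python3 - <<'E'
from h import *
g=grip(0); print(g)
up=g+Z*.264; R=best(up,-Z,EY)
print([ik(grip(t)+Z*.164,R) is not None for t in (0,.4,.8,1.2,1.33)])
move_ptp(up,R); st()
movel(g+Z*.169,speed=.12); st()
p,d=grab_frame("top"); cv2.imwrite("pics/t1.png",cv2.resize(p[200:340,160:340,::-1],None,fx=4,fy=4))
E
```

```text
[0.40612415 0.19943151 0.1165    ]
[(95, 1), (106, -1)]
[True, True, True, True, True]
3.02 [0.4066 0.199  0.3805] F [ 0.6 -0.7  1. ] w 1.0 gf 0.0
3.96 [0.4064 0.1994 0.2858] F [ 0.6 -0.5  0.6] w 1.004 gf 0.0
```

View pics/t1.png

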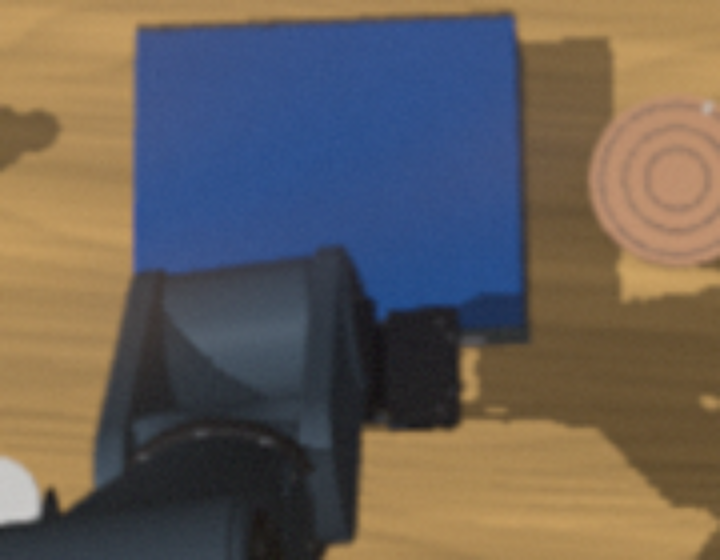

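The arm now hides the tab, and the hand sits over the middle of the lid's front edge. I'll close and check the grip width, which should be about 0.32.

```bash
python3 - <<'E'
from h import *
movel(grip(0)+Z*.164,speed=.05)
gripper_to(0.0,25); st()
if .25<read_state()["grip_width"]<.4:
    for t in np.linspace(0,.3,4)[1:]: movel(grip(t)+Z*.164,speed=.08)
    st()
    p,d=grab_frame("side"); cv2.imwrite("pics/s2.png",cv2.resize(p[150:400,180:430,::-1],None,fx=2.4,fy=2.4))
E
```

```text
5.25 [0.406  0.1999 0.2805] F [-1.3  4.7 -0.6] w 0.322 gf 25.000612568110228
6.62 [0.418  0.2011 0.3523] F [-0.3  5.7 -2.4] w 0.318 gf 24.999938579276204
```

View pics/s2.png

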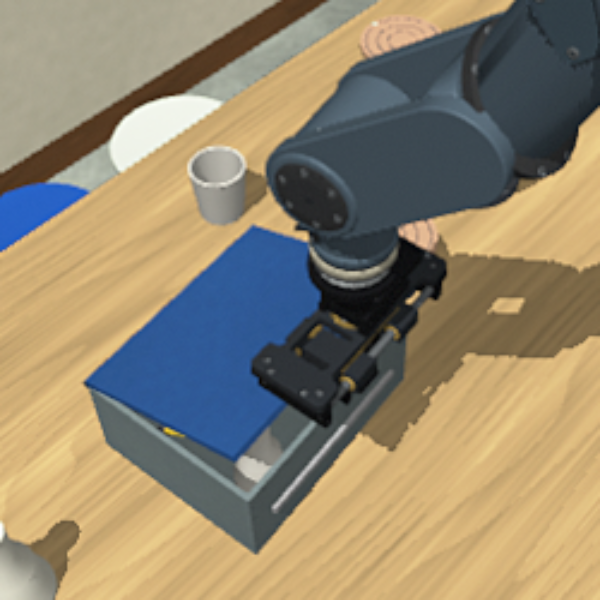

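The lid is rising in the grip, and a white bottle shows at the +y front corner. I'll carry on through the stay's snap-in angle.

```bash
python3 - <<'E'
from h import *
for t in np.linspace(.3,1.34,9)[1:]:
    movel(grip(t)+Z*.164,speed=.1)
st(); sleep(.6)
for t in (1.27,1.2,1.16,1.14,1.125):
    movel(grip(t)+Z*.164,speed=.04); print(t,end=' '); st()
for n in("side","top"):
    p,d=grab_frame(n); cv2.imwrite(f"pics/{n}3.png",p[:,:,::-1])
a=cv2.imread("pics/side3.png")[100:380,160:440]
cv2.imwrite("pics/s3.png",cv2.resize(a,(600,600)))
E
```

```text
10.41 [0.5987 0.2206 0.5149] F [-1.   4.7 -2. ] w 0.319 gf 25.00022717518732
1.27 11.58 [0.5819 0.2188 0.5109] F [ 0.3  4.  -2.1] w 0.32 gf 25.000128282699734
1.2 12.16 [0.5657 0.217  0.5057] F [ 0.1  5.1 -1.8] w 0.319 gf 25.000010915100574
1.16 12.55 [0.5565 0.2161 0.5023] F [ 0.3  6.6 -1.6] w 0.322 gf 25.000115643488243
1.14 12.82 [0.5522 0.2155 0.5005] F [-0.3  5.5 -2.1] w 0.318 gf 24.99999355059117
1.125 13.07 [0.549  0.2152 0.4991] F [ 0.3  5.2 -1.6] w 0.319 gf 25.000071884715
```

View pics/s3.png

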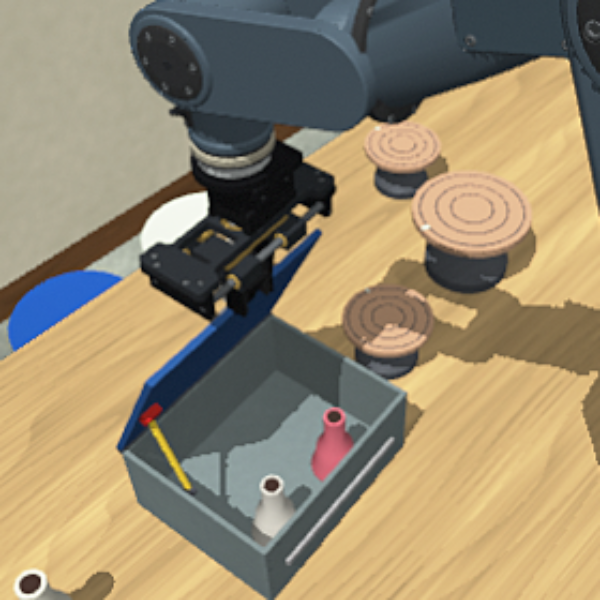

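The stay is up at the red cleat. Pink stands at about (333,445) in the crop and white at (272,510). The hand still carries about 2 N, so I'll ease down until the stay takes the load, then let go.

```bash
python3 - <<'E'
from h import *
t=1.125
while t>1.085:
    t-=.006; movel(grip(t)+Z*.164,speed=.02); sleep(.1)
    F=np.mean([read_state()["contact_force"]],0)
    print(round(t,3),np.round(F,1))
    if F[2]>-.3: break
gripper_to(0.55); st()
movel(grip(t)+Z*.30,speed=.15); st()
for n in("side","top"):
    p,d=grab_frame(n); cv2.imwrite(f"pics/{n}4.png",p[:,:,::-1]); np.save(f"pics/{n}4.npy",d)
a=cv2.imread("pics/side4.png")[160:380,200:420]; b=cv2.imread("pics/top4.png")[180:340,160:320]
cv2.imwrite("pics/s4.png",np.hstack([cv2.resize(a,(400,400)),cv2.resize(b,(400,400))]))
E
```

```text
1.119 [ 1.8  5.9 -0.9]
1.113 [ 1.8  5.1 -1.2]
1.107 [ 4.4  5.8 -0.2]
14.9 [0.5447 0.2145 0.4971] F [ 0.2  0.5 -0.9] w 0.547 gf 0.0
15.96 [0.5446 0.2145 0.632 ] F [-0.2  0.2 -0.8] w 0.548 gf 0.0
```

View pics/s4.png

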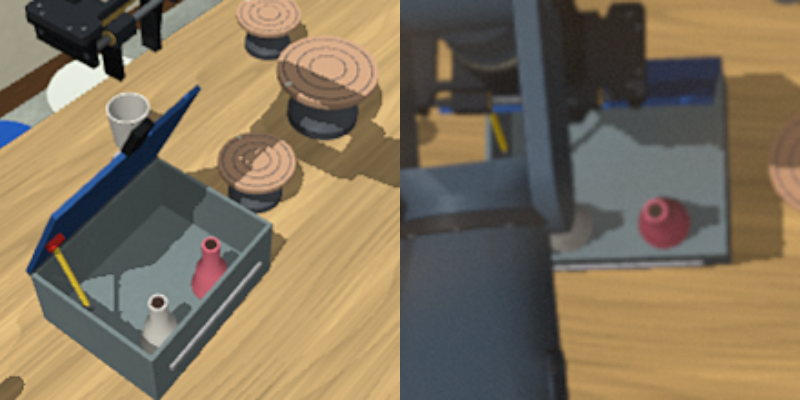

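Lid propped on the stay, hand clear. Bottle mouths: pink is at side (315.5,293.6) and top (262,263.6), white at side (286.4,326.1). I'll intersect those rays with z = 0.106.

```bash
cat >> h.py <<'E'
def ray(n,u,v,z):
    c=camera_info(n); K=np.array([[c["fx"],0,c["cx"]],[0,c["fy"],c["cy"]],[0,0,1]])
    s=cv2.undistortPointsIter(np.array([[[u,v]]],float),K,np.array([c["k1"],0,0,0.]),None,None,(3,50,1e-10)).ravel()
    o=-c["R"].T@c["t"]; r=c["R"].T@np.array([s[0],s[1],1]); return o+r*(z-o[2])/r[2]
E
python3 - <<'E'
from h import *
def loc(p): q=p-C; return np.round([q@EX,q@EY],4)
for n,u,v in(("side",315.5,293.6),("top",262,263.6),("side",286.4,326.1)):
    p=ray(n,u,v,.106); print(n,p.round(4),loc(p))
for n in("side","top"):
    im=cv2.imread(f"pics/{n}4.png").astype(int); P=cloud(n,np.load(f"pics/{n}4.npy"))
    m=(im[...,2]>1.5*im[...,1])&(im[...,2]>1.25*im[...,0])&(np.hypot(P[...,0]-.5,P[...,1]-.165)<.09)
    for lo,hi in((.0,.03),(.07,.098),(.1,.115)):
        q=P[m&(P[...,2]>lo)&(P[...,2]<hi)]
        if len(q)>3: print(n,lo,len(q),q.mean(0).round(4),"circle",cv2.minEnclosingCircle(q[:,:2].astype(np.float32)))
E
```

```text
side [0.4972 0.1549 0.106 ] [-0.0543 -0.0542]
top [0.4973 0.1539 0.106 ] [-0.0542 -0.0551]
side [0.4834 0.2685 0.106 ] [-0.0557  0.0603]
side 0.0 46 [0.4997 0.1766 0.0198] circle ((0.5186262130737305, 0.13932260870933533), 0.05447639524936676)
side 0.07 58 [0.4895 0.1617 0.0845] circle ((0.4946027398109436, 0.15798622369766235), 0.011876543052494526)
side 0.1 59 [0.4908 0.1614 0.1065] circle ((0.4759242534637451, 0.17715106904506683), 0.04300811141729355)
top 0.0 69 [0.4824 0.1495 0.0204] circle ((0.4969743490219116, 0.1539502739906311), 0.029342466965317726)
top 0.07 15 [0.4911 0.1485 0.0859] circle ((0.49701619148254395, 0.15328043699264526), 0.012441767379641533)
top 0.1 49 [0.4965 0.1528 0.1061] circle ((0.4972468316555023, 0.15308958292007446), 0.01266373973339796)
```

```bash
cat >> h.py <<'E'
TI=np.radians(15); ZT=-Z*np.cos(TI)+EX*np.sin(TI)
PK=np.array([.4972,.1543,0]); WH=np.array([.5978,-.2326,0])
def tcp(p,z): return p+Z*z-.164*ZT
E
python3 - <<'E'
from h import *
pa=tcp(PK-.066*EX,.42); R=best(pa,ZT,EY)
W=[tcp(PK-.056*EX,.20),tcp(PK,.138),tcp(PK,.092),tcp(PK,.27),tcp(PK-.03*EX-.22*EY,.28),tcp(WH,.28),tcp(WH,.197)]
print([ik(w,R) is not None for w in W])
move_ptp(pa,R)
movel(W[0],speed=.2); movel(W[1],speed=.12); movel(W[2],speed=.06); st()
p,d=grab_frame("side"); cv2.imwrite("pics/s5.png",cv2.resize(p[160:380,200:420,::-1],(600,600)))
E
```

```text
[(30, 1), (174, -1)]
[True, True, True, True, True, True, True]
19.69 [0.4551 0.1497 0.2505] F [0.2 0.3 0.4] w 0.552 gf 0.0
```

View pics/s5.png

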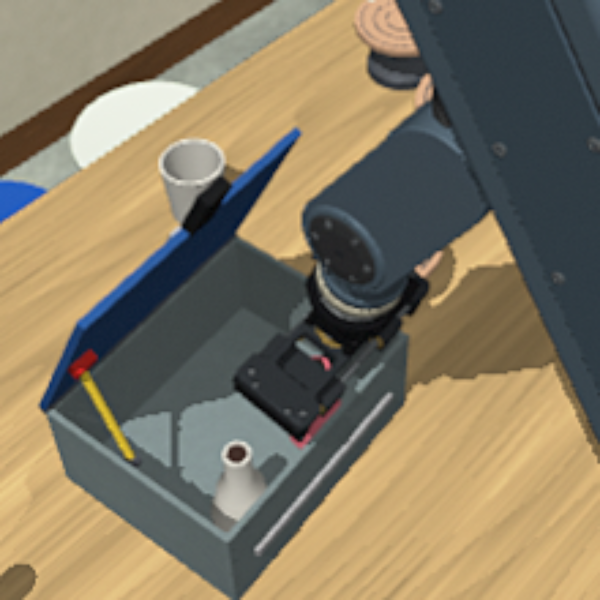

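The hand is on the pink neck, clear of the lid and the white bottle. Grip and lift.

```bash
python3 - <<'E'
from h import *
gripper_to(0.0,25); st()
if read_state()["grip_width"]>.2:
    movel(tcp(PK,.27),speed=.1); st()
    movel(tcp(PK-.03*EX-.22*EY,.28),speed=.15); movel(tcp(WH,.28),speed=.15); st()
    im=[]
    for n,(a,b) in(("side",(100,260)),("top",(150,330))):
        p,d=grab_frame(n); im.append(cv2.resize(p[a:a+220,b:b+220,::-1],(400,400)))
    cv2.imwrite("pics/s6.png",np.hstack(im))
E
```

```text
20.29 [0.455  0.1498 0.2505] F [-0.4  1.   1. ] w 0.28 gf 24.95175105286762
22.23 [0.4549 0.1497 0.4278] F [-0.4 -0.2 -2.2] w 0.279 gf 24.95268440572545
25.32 [ 0.5552 -0.2365  0.4383] F [-0.3  0.1 -2.4] w 0.281 gf 24.953867595177144
```

View pics/s6.png

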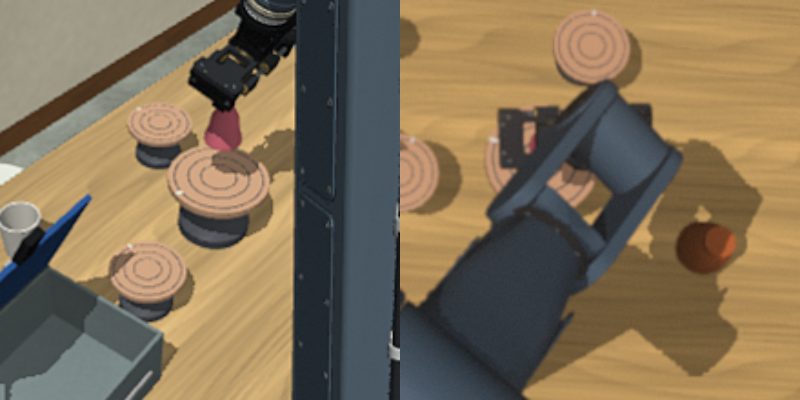

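The pink bottle hangs upright above the wheel head. I'll lower it until I feel contact.

```bash
python3 - <<'E'
from h import *
movel(tcp(WH,.206),speed=.08); sleep(.2)
f0=np.mean([read_state()["contact_force"][2] for _ in range(3)]); z=.206
while z>.190:
    z-=.001; movel(tcp(WH,z),speed=.01); sleep(.05); f=read_state()["contact_force"][2]
    if f-f0>1.5: break
print(z,f0,f); st()
im=[]
p,d=grab_frame("side"); im.append(cv2.resize(p[100:320,260:480,::-1],(400,400)))
gripper_to(.5); sleep(.3); st()
R=np.array(read_state()["orientation"])
movel(tcp(WH,z)-.12*ZT,speed=.1); sleep(.3); st()
movel(tcp(WH,z+.15)-.10*EX,speed=.15)
for n,(a,b) in(("side",(100,260)),("top",(150,330))):
    p,d=grab_frame(n); im.append(cv2.resize(p[a:a+220,b:b+220,::-1],(400,400))); cv2.imwrite(f"pics/{n}7.png",p[:,:,::-1])
cv2.imwrite("pics/s7.png",cv2.resize(np.hstack(im[1:]),(800,400)))
E
```

```text
0.19499999999999998 -1.9376366417568676 5.414325293746926
29.99 [ 0.5558 -0.2371  0.3544] F [-1.6  0.7  5.4] w 0.28 gf 24.9475529207848
31.01 [ 0.5556 -0.2372  0.3534] F [ 0.3 -0.1  1.2] w 0.499 gf 0.0
32.66 [ 0.5248 -0.2406  0.4689] F [-0.2 -0.3  0.9] w 0.494 gf 0.0
```

View pics/s7.png

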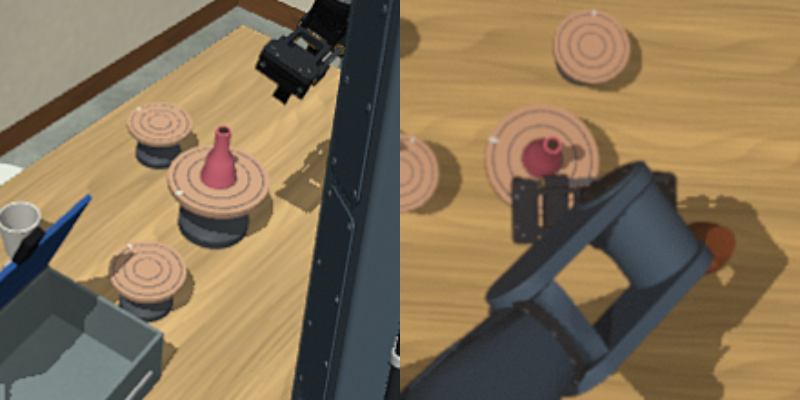

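Pink stands upright on the head, with its mouth at side pixel (382.7,172.6) and top pixel (413.6,229), and the lid is still up. I'll check the centring with a ray and hand in if it passes.

```bash
python3 - <<'E'
from h import *
e=[ray("side",382.7,172.6,.21)-WH,ray("top",413.6,229,.21)-WH]; print(np.round(e,4))
if all(np.hypot(*x[:2])<.012 for x in e): print(hand_in())
E
```

```text
[[-4.1e-03  5.4e-03  2.1e-01]
 [-0.0e+00 -2.0e-04  2.1e-01]]
the job is handed in; nothing more can be done
None
```

I've handed the job in: the lid was resting propped on its stay, and the pink bell was standing upright on the banding wheel, within about 7 mm of centre by camera; I did not re-check the white bottle after the lift, and the hand-in returned no verdict.

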